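Key the specimen tower together

ROBOT

A 7-joint arm with a two-finger parallel gripper is mounted at the origin on the work surface. World frame = base frame: x ahead of the robot, y to its left, z up, the work surface at z = 0. Lengths are in m, angles in rad, forces in N, time in s.
With the tool pointing down it reaches from about 0.4 to 0.85 m from the base axis. Payload 10.4 kg.
Tool frame: the origin (TCP) lies on the centre line of the jaws, within the pads' length; the fingertips stand 22 mm ahead of it and the grasp point (between the pads) lies 3 mm ahead of it; z points along the fingers, y is the line along which they close (so a half turn about z gives the same grasp; the last joint's range is limited). The gripper opens to 85 mm and grips with 20 to 120 N. Pads are 22 mm wide; open, the fingers measure 114 mm over their backs; the gripper's body (76 mm by 85 mm) begins 54 mm behind the grasp point. The pads swing forward as they close: fully open they stand 13 mm farther back than shut.
Start: joints at [-1.181, 0.332, -0.065, 1.46, 0.022, 1.35, -0.088], TCP at [0.251, 0.573, 0.253] pointing down, gripper open.
Joint ranges: [-2.6, 2.6], [-0.5, 2.12], [-1.47, 1.34], [0.16, 2.42], [-1.27, 4.41], [0.06, 2.06], [-2.6, 2.6]. Speed limits (rad/s): [2.22, 2.22, 2.79, 2.79, 3.14, 3.14, 3.14].

INTERFACE

Orientations are given as a unit quaternion [x, y, z, w].
In Python, from bench import read_state, camera, job gives the robot as it stands.
- The arm moves only by the tool carry_out, never from a script. Its argument "motion" is a list of rows, each a list of 3 entries, a list of its own where there are three numbers: the shift along the tool's x, y, z in m, then the turn, a rotation vector about the tool's x, y, z in rad, then the gripper's target within -1 to 1 (shut at 1, half-way at 0, fully open at -1). A call has 1 to 10 rows; each row shifts and turns the commanded pose from where the row before left it, along the tool's axes as they then stand; what a row does not reach is not made up. A row lasts 1/12 s, in which the tool goes at most 41.7 mm and 7.16 degrees, less where a joint would pass 70% of its speed; a pose out of reach is approached as far as the arm can. A call with a gripper value outside its range is refused whole. The fingers move at their own pace and stop on an object; the grip force is fixed at half the most. Time passes only in rows, so rows that do not move let the fingers close. It gives the time, the measured TCP pose, the force, the opening and the grip force at its end, in the units of the state.
- read_state(): the state, without advancing time (a new reading comes with each control period).
- camera(name): name is "scene" or "top" or "wrist"; returns a dict with "image" (384x512x3 uint8, red, green, blue), "intrinsics" (3x3 intrinsics, pixels), "R" (3x3) and "t" (3): a world point X has camera coordinates R X + t; the wrist camera has in their place "hand_eye" (4x4, takes a point from camera to tool coordinates, whose origin is the TCP and whose axes are the flange's). Camera axes: x right, y down, z forward; pixel columns grow to the right and rows downward; lengths in m; the calibration is good to about 2 mm. The wrist camera is an equidistant fisheye: a pixel r from the principal point sees the ray r / f radians off the axis. A picture is of the moment at which its call begins: read the wrist's pose just before it. There is no depth.
- job.close_job(): hands the job in; it is judged then, once.
The state is a dict: "t": time; "joint_positions": joint angles; "qd": joint speeds; "tau": joint torques, N m; "tcp_pos": TCP position; "ee_rot": TCP orientation; "wrist_force": force on the tool from outside, world axes, zero at the start; "wrist_torque": the same for the moment, N m; "opening": opening from 0.0 (shut) to 1.0 (fully open); "gripper_force": force on a finger pad.
Only numpy, scipy, OpenCV 4.12 (cv2) and the standard library are available. Lean on these libraries where they do the work, as an engineer would, in place of code of your own. Each camera call takes 0.05 s, during which the arm holds its last target. There are 200 camera calls.

TASK

The middle tray of the round specimen tower sits cocked up on the yellow key of its stand: push it round by its steel ears, without lifting it off the stand, until its notch drops over the key and it sits level and fully down. Then put the top tray on it by its white handle, with its notch over the middle tray's yellow key, fully down and level, and let go. Do not bump the magnifier or shift the specimens and other things lying about.

Things in the scene. Friction and masses are not known exactly. Their poses are not given: they have to be found in the camera images.
- stand: fixed round dark-wood stand: disc 160 mm across, 22 mm high (its top is the shoulder), then a spigot 120 mm across and 15 mm high. Origin at the centre of its underside on the table, z up. Its key is on its +x side
- stand_key (a point): yellow key on the stand's shoulder at its +x side: 12 mm wide, 8 mm high, 58 to 78 mm off the axis. The point is at the key's centre
- mid_c (a point): middle tray, loose, 0.3 to 0.5 kg: light-wood ring 124 mm inside, 150 outside, 20 high, round the stand's spigot (2 mm play). Point on its axis, 17.5 mm above the ring's underside; home: 39.5 mm above the stand's origin, x axes parallel, same way. At the start it rides on the key, 4 mm higher and tilted 0.06 rad; pushed sideways at an ear with a few N it turns, drops at the key and stops
- mid_notch (a point): the notch, 19 mm wide, right through the middle tray's ring at the tray's +x side; it must come over the stand's key. Point 10 mm above the ring's underside, 68 mm off the axis
- mid_key (a point): yellow key on top of the middle tray's ring at its -x side, for the top tray: 12 mm wide, 8 mm high, 58 to 76 mm off the axis, point at its centre. Inside it a round wall 120 mm across rises 15 mm (spigot for the top tray; its upper half leans in 3 mm as a lead-in; low minerals within)
- mid_ear (a point): steel ear of the middle tray, at 45 deg from its +x towards its +y (three more at 135, 225, 315 deg): a radial blade out to 104 mm off the axis, 12 mm wide; from 86 mm outwards it hangs down past the ring, from 8 mm below to 19 mm above the ring's underside. The point is 94 mm off the axis, 5.5 mm above the ring's underside
- top_handle (a point): top tray, loose, 0.25 to 0.45 kg, flat on the table at the start: darker ring as the middle tray's, floor top 20 mm up. White bar handle in the middle, 50 mm along x, 16 mm along y, 20 to 60 mm above the ring's underside; minerals under 9 mm high round it. Point on the axis 45 mm above the underside; home: 47.5 mm above mid_c, x axes parallel, same way
- top_notch (a point): the notch, 19 mm wide, through the top tray's ring at the tray's -x side; it must come over the middle tray's yellow key. Point 10 mm above the ring's underside, 68 mm off the axis
- loupe: fixed magnifier stand close to the tower: foot 60 mm across, 6 high; steel post 12 mm thick, 156 mm high; an arm 145 mm up along its +x to a lens 56 mm across centred 65 mm from the post. Origin at the centre of the foot on the table, z up. Not to be bumped
- box_a: clear square specimen box with a black foot, a copper-red mineral inside, 36 x 36 x 42 mm, loose, a bystander; origin at the centre of its underside, z up
- box_b: clear square specimen box with a black foot, a green mineral inside, 36 x 36 x 42 mm, loose, a bystander; origin at the centre of its underside, z up
- box_c: clear square specimen box with a black foot, a brassy mineral inside, 36 x 36 x 42 mm, loose, a bystander; origin at the centre of its underside, z up
- vial: small jar with a black cap, 34 mm across, 60 mm high, loose, a bystander; origin at the centre of its underside, z up
- rock: reddish rock, 52 mm across, 38 mm high, loose, a bystander; origin at the centre of its underside, z up
Things that resemble listed ones, but are neither listed nor needed, are in the scene too. Leave any blue, orange or purple look-alike of the stand alone.

How it is judged:
On the way:
1. the middle tray has been turned until its notch dropped over the stand's key: level and fully down (z of mid_c in the frame of stand below 0.0415 m and horizontal distance between mid_c and stand below 0.005 m and angle between mid_c's own z axis and vertical below 0.025 rad and angle between the x axis of mid_c and the x axis of stand, either way round below 0.12 rad), for 0.2 s.
At the end, for the whole second after the job is handed in: middle tray home on the stand (within 2 mm of fully down, 5 mm of its axis, 0.025 rad of level, x axes within 0.12 rad) and top tray home on it (within 2 mm of fully down, 6 mm, 0.035 rad, 0.12 rad), all released and at rest (all of step 1 and z of top_handle in the frame of mid_c between 0.045 and 0.0495 m and horizontal distance between top_handle and mid_c below 0.006 m and angle between top_handle's own z axis and vertical below 0.035 rad and angle between the x axis of top_handle and the x axis of mid_c, either way round below 0.12 rad); the robot touches nothing.
It fails at once if the middle tray is lifted off the stand (12 mm or more above home) (z of mid_c in the frame of stand above 0.0515 m).
It fails at once if the magnifier is bumped (over 8 N) (contact force between any of the arm, the fingers and loupe above 8 N).
It fails at once if a bystander is shifted by more than 25 mm (distance of any of box_a, box_b, box_c, vial, rock from where it was at the start of the episode above 0.025 m).
It also fails if it takes over 72 s, if anything falls off the work surface, if the arm or the gripper's body presses on something with over 40 N, if the wrist force passes 120 N, or if a joint passes its speed limit or range.

## Working session

There is one attempt and no reset: what is moved stays moved. The work goes in short steps, Python scripts to look and compute and a tool call to move; the robot and the scene stay as the last step left them, time stands still between calls to the robot, and variables do not carry over. Pictures are saved under pics/ and viewed, at most 10 in all, crops included, and the job is handed in when it is done.

Besides the shell and the picture viewer there is one more tool, called after "Call:" by a JSON object that holds its "api" and its "payload", one argument or row to a line. carry_out: Moves the arm, as the interface text tells. Its arguments: {"type":"object","properties":{"motion":{"type":"array","items":{"type":"array"}}},"required":["motion"]}

```bash
mkdir -p pics; cat > h.py <<'E'
import numpy as np,cv2,json
from bench import read_state,camera,job
def shot(n,f):
    s=read_state();c=camera(n);cv2.imwrite(f'pics/{f}.png',c['image'][:,:,::-1])
    d={k:np.array(c[k]).tolist() for k in c if k!='image'};d['p']=list(map(float,s['tcp_pos']));d['q']=list(map(float,s['ee_rot']))
    json.dump(d,open(f'pics/{f}.json','w'));return c['image']
def big(f,g,u0,v0,u1,v1,k):
    im=cv2.imread(f'pics/{f}.png')[v0:v1,u0:u1];cv2.imwrite(f'pics/{g}.png',cv2.resize(im,None,fx=k,fy=k,interpolation=cv2.INTER_CUBIC))
def ray(f,u,v):
    from scipy.spatial.transform import Rotation as Ro
    d=json.load(open(f'pics/{f}.json'));K=np.array(d['intrinsics'])
    x=(u-K[0,2])/K[0,0];y=(v-K[1,2])/K[1,1]
    if 'hand_eye' in d:
        H=np.array(d['hand_eye']);r=np.hypot(x,y)+1e-12
        c=np.array([x/r*np.sin(r),y/r*np.sin(r),np.cos(r)]);W=Ro.from_quat(d['q']).as_matrix()
        return W@H[:3,3]+d['p'],W@H[:3,:3]@c
    R=np.array(d['R']);t=np.array(d['t']);return -R.T@t,R.T@np.array([x,y,1])
def px(f,u,v,z):
    o,r=ray(f,u,v);return (o+r*(z-o[2])/r[2])[:2].round(4)
def proj(f,X):
    d=json.load(open(f'pics/{f}.json'));K=np.array(d['intrinsics']);c=K@(np.array(d['R'])@X+d['t']);return (c[:2]/c[2]).round(1)
E
python3 - <<'E'
from h import *
a=shot('top','top0');b=shot('scene','sc0')
s=read_state();print(s)
cv2.imwrite('pics/t0.png',cv2.resize(cv2.imread('pics/top0.png'),(800,600),interpolation=cv2.INTER_CUBIC))
cv2.imwrite('pics/s0.png',cv2.resize(cv2.imread('pics/sc0.png'),(800,600),interpolation=cv2.INTER_CUBIC))
E
```

```text
{'t': 0.1, 'joint_positions': array([-1.18059939,  0.33278424, -0.06468912,  1.4608223 ,  0.0216232 ,
        1.3499042 , -0.08848864]), 'qd': array([-0.00215741, -0.00337437, -0.00256129, -0.00477836,  0.00058605,
        0.00048618,  0.00057858]), 'tau': array([ 1.75509052e-03, -6.26741481e+01,  4.96051228e-02, -3.92428565e+01,
        1.64499145e-02,  6.94318223e-03,  7.52339076e-06]), 'tcp_pos': array([0.25062875, 0.57222655, 0.25262745]), 'ee_rot': array([ 2.04924045e-01,  9.78777688e-01, -6.05043618e-04, -8.53989506e-05]), 'wrist_force': array([ 0.15424475, -0.04379375,  0.57930876]), 'wrist_torque': array([ 0.01738588, -0.00668236, -0.00413413]), 'gripper_force': 0.0, 'opening': 1.0012234251005239}
```

View pics/t0.png

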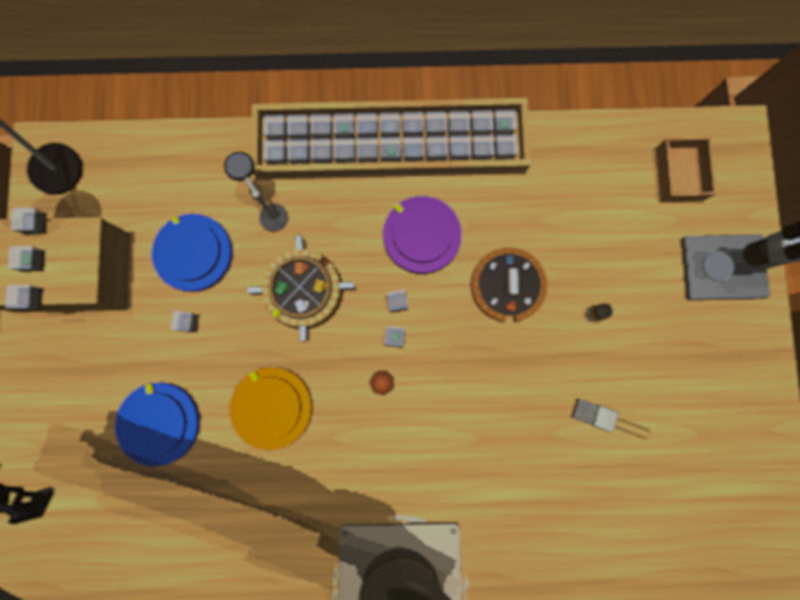

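View pics/s0.png

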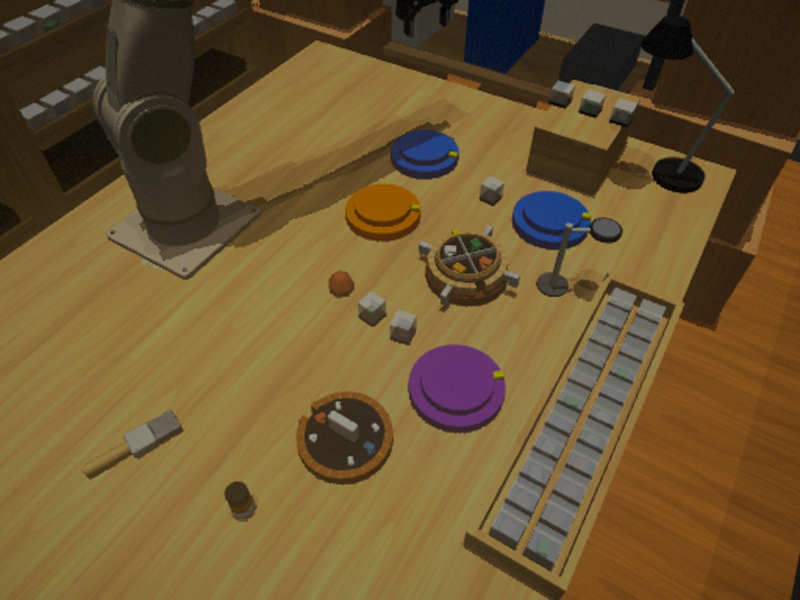

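The top view (800x600) shows the tower at (302,288), with ears at (300,243), (253,290), (304,333) and (347,286) and the mid key near (276,313). The top tray is at (509,285) with its notch at (510,318), and the loupe foot is at (273,217). The blue, orange and purple discs are decoys. Next I'll enlarge the tower.

```bash
python3 - <<'E'
from h import *
for n,(f,u0,v0,u1,v1) in {'a':('top0',145,140,235,220),'b':('sc0',255,135,345,205)}.items(): big(f,'c_'+n,u0,v0,u1,v1,6)
a=cv2.imread('pics/c_a.png');b=cv2.imread('pics/c_b.png')
h=np.zeros((600,540,3),np.uint8);
big('top0','c_d',295,150,355,210,4)
big('top0','c_a',145,130,235,220,6)
a=cv2.imread('pics/c_a.png');b=cv2.resize(b,(260,202));d=cv2.imread('pics/c_d.png')
o=np.zeros((540,800,3),np.uint8);o[:540,:540]=a;o[:202,540:800]=b;o[210:450,540:780]=d
cv2.imwrite('pics/crop1.png',o)
E
```

```text
(no output)
```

View pics/crop1.png

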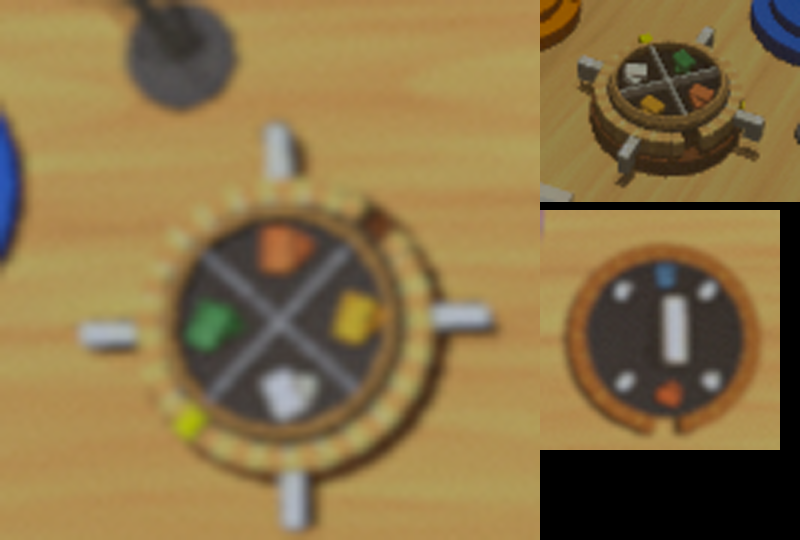

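The crop shows the mid notch at crop (377,222), toward +x/−y, and the mid key at (190,422). A sliver of yellow sits behind the +x ear in the scene view, which is probably the stand key. I'll compute positions.

```bash
python3 - <<'E'
from h import *
im=cv2.imread('pics/sc0.png').astype(int);B,G,R=im[...,0],im[...,1],im[...,2]
m=(np.minimum(R,G)-B>70)&(np.abs(R-G)<0.35*R)
hs=cv2.cvtColor(im.astype(np.uint8),cv2.COLOR_BGR2HSV)
for f in ('sc0','top0'):
    im=cv2.imread(f'pics/{f}.png');hs=cv2.cvtColor(im,cv2.COLOR_BGR2HSV)
    m=((hs[...,0]>25)&(hs[...,0]<35)&(hs[...,1]>170)&(hs[...,2]>90)).astype(np.uint8)
    n,l,st,c=cv2.connectedComponentsWithStats(m)
    print(f,[(st[i,4],c[i].round(1).tolist()) for i in range(1,n)])
T=lambda u,v:(145+u/6-.4,130+v/6-.4)
ears=[(280,152),(107,335),(295,502),(462,318)]
E=np.array([px('top0',*T(*e),0.045) for e in ears]);print('ears',E,'c',E.mean(0))
# ear radius 94 expected
print(np.linalg.norm(E-E.mean(0),axis=1))
print('notch',px('top0',*T(377,222),.05),'key',px('top0',*T(190,422),.055))
U=lambda u,v:(295+(u-540)/4-.4,150+(v-210)/4-.4)
print('tray notch',px('top0',*U(667,422),.02),'ring L,R,T',[px('top0',*U(*p),.02) for p in [(567,340),(761,340),(664,244)]],'handle ends',[px('top0',*U(*p),.06) for p in [(675,297),(675,363)]])
print('loupe foot',px('top0',*T(181,57),.006))
for u,v in [(239,165)]: print('lens',px('top0',u*.64,v*.64,.145))
for n,u,v,z in [('bx',184,322,.042),('b2',397,301,.042),('b3',395,337,.042),('rock',381,383,.038),('vial',601,312,.06)]: print(n,px('top0',u*.64,v*.64,z))
print('stand key sliver candidates',px('sc0',324.9,171.4,.028))
E
```

```text
sc0 [(np.int32(10), [289.2, 98.1]), (np.int32(17), [265.6, 132.1]), (np.int32(14), [375.1, 137.2]), (np.int32(12), [291.4, 147.8]), (np.int32(2), [325.0, 170.5]), (np.int32(25), [318.9, 239.1])]
top0 [(np.int32(11), [254.2, 132.5]), (np.int32(10), [111.7, 139.5]), (np.int32(22), [176.5, 200.0]), (np.int32(24), [162.0, 240.5]), (np.int32(14), [95.1, 247.9])]
ears [[0.6612 0.1832]
 [0.5681 0.2714]
 [0.4808 0.1759]
 [0.5726 0.0906]] c [0.570675 0.180275]
[0.09057224 0.09116137 0.08998142 0.08969566]
notch [0.6223 0.133 ] key [0.5214 0.2269]
tray notch [ 0.5064 -0.2311] ring L,R,T [array([ 0.5724, -0.1564]), array([ 0.5689, -0.3076]), array([ 0.6471, -0.2359])] handle ends [array([ 0.5971, -0.2333]), array([ 0.5469, -0.2307])]
loupe foot [0.724  0.2427]
lens [0.7836 0.2759]
bx [0.5082 0.4075]
b2 [ 0.5398 -0.0078]
b3 [ 0.4697 -0.0022]
rock [0.3822 0.0268]
vial [ 0.5074 -0.3968]
stand key sliver candidates [0.6446 0.2154]
```

Estimates so far:

| Item | Value |
|---|---|
| Tower centre | (0.571, 0.180) |
| Mid x-axis | −43° |
| Stand key | about +22 to 25° |

The tray needs roughly +65° CCW. I'll push the ear on the robot side (183°), which is away from the loupe, with the fingers straddling it. First I'll approach and look from the wrist.

Call:
{"api": "carry_out", "payload": {
  "motion": [
    [[-0.026,-0.0195,0.001],[0,0,0.12],0.3]
  ]
}}

```text
t: 0.18
tcp_pos: [0.2619, 0.5477, 0.2512]
ee_rot: [0.259, 0.966, 0.0, -0.002]
wrist_force: [-0.6, 0.9, 0.1]
opening: 0.881
gripper_force: 0.0
```

```bash
cat >> h.py <<'E'
def plan(x,y,z,yaw):
    "tool-frame shift (before turning), then turn about tool z, for tool x at world angle yaw deg"
    from scipy.spatial.transform import Rotation as Ro
    s=read_state();R=Ro.from_quat(s['ee_rot']).as_matrix();d=R.T@(np.array([x,y,z])-s['tcp_pos'])
    cur=np.degrees(np.arctan2(R[1,0],R[0,0]));t=(cur-yaw+180)%360-180
    # tilt error as rotvec in tool frame
    a=yaw*np.pi/180;Rt=np.array([[np.cos(a),np.sin(a),0],[np.sin(a),-np.cos(a),0],[0,0,-1]])
    rv=Ro.from_matrix(R.T@Rt).as_rotvec()
    d2=Rt.T@(np.array([x,y,z])-s['tcp_pos'])
    print('shift(now)',d.round(4),'shift(after turn)',d2.round(4),'turn z',round(np.radians(t),3),'rotvec',rv.round(3),'j7',round(s['joint_positions'][6],2),'F',s['wrist_force'].round(1),'op',round(s['opening'],2))
E
python3 -c "
from h import *
plan(.476,.176,.2,2.8)"
```

```text
shift(now) [-0.3713 -0.215   0.0502] shift(after turn) [0.1956 0.3817 0.0512] turn z 2.569 rotvec [-0.004 -0.     2.569] j7 -0.16 F [-0.6  0.9  0.1] op 0.88
```

Call:
{"api": "carry_out", "payload": {
  "motion": [
    [[-0.033,-0.019,0.004],[0,0,0],0.3],
    [[-0.033,-0.019,0.004],[0,0,0],0.3],
    [[-0.033,-0.019,0.004],[0,0,0],0.3],
    [[-0.033,-0.019,0.004],[0,0,0],0.3],
    [[-0.033,-0.019,0.004],[0,0,0],0.3],
    [[-0.033,-0.019,0.004],[0,0,0],0.3],
    [[-0.033,-0.019,0.004],[0,0,0],0.3],
    [[-0.033,-0.019,0.004],[0,0,0],0.3],
    [[-0.033,-0.019,0.004],[0,0,0],0.3],
    [[-0.033,-0.019,0.004],[0,0,0],0.3]
  ]
}}

```text
t: 1.02
tcp_pos: [0.4549, 0.2111, 0.2121]
ee_rot: [0.263, 0.965, 0.0, -0.0]
wrist_force: [0.3, 1.5, 0.2]
opening: 0.349
gripper_force: 0.0
```

Call:
{"api": "carry_out", "payload": {
  "motion": [
    [[0,0,0],[0,0,0.12],0.3],
    [[0,0,0],[0,0,0.12],0.3],
    [[0,0,0],[0,0,0.12],0.3],
    [[0,0,0],[0,0,0.12],0.3],
    [[0,0,0],[0,0,0.12],0.3],
    [[0,0,0],[0,0,0.12],0.3],
    [[0,0,0],[0,0,0.12],0.3],
    [[0,0,0],[0,0,0.12],0.3],
    [[0,0,0],[0,0,0.12],0.3],
    [[0,0,0],[0,0,0.12],0.3]
  ]
}}

```text
t: 1.85
tcp_pos: [0.4542, 0.2129, 0.212]
ee_rot: [0.764, 0.645, -0.0, -0.0]
wrist_force: [0.4, -0.8, -0.1]
opening: 0.351
gripper_force: 0.0
```

Call:
{"api": "carry_out", "payload": {
  "motion": [
    [[0,0,0],[0,0,0.12],0.3],
    [[0,0,0],[0,0,0.12],0.3],
    [[0,0,0],[0,0,0.12],0.3],
    [[0,0,0],[0,0,0.12],0.3],
    [[0,0,0],[0,0,0.12],0.3],
    [[0,0,0],[0,0,0.12],0.3],
    [[0,0,0],[0,0,0.12],0.3],
    [[0,0,0],[0,0,0.12],0.3],
    [[0,0,0],[0,0,0.12],0.3],
    [[0,0,0],[0,0,0.12],0.3]
  ]
}}

```text
t: 2.68
tcp_pos: [0.4542, 0.2128, 0.212]
ee_rot: [0.995, 0.101, -0.0, 0.0]
wrist_force: [-1.3, -0.4, 0.3]
opening: 0.35
gripper_force: 0.0
```

```bash
python3 -c "
from h import *
shot('wrist','w1');plan(.476,.176,.08,2.8)
print(json.load(open('pics/w1.json'))['hand_eye'],json.load(open('pics/w1.json'))['intrinsics'])
cv2.imwrite('pics/w1b.png',cv2.resize(cv2.imread('pics/w1.png'),(800,600),interpolation=cv2.INTER_CUBIC))"
```

```text
shift(now) [0.0143 0.0403 0.132 ] shift(after turn) [0.0199 0.0379 0.132 ] turn z 0.145 rotvec [0.    0.001 0.145] j7 -1.88 F [-0.2  0.3 -0.1] op 0.35
[[0.0012245024748794016, -0.9626761182798478, -0.2706532687541979, 0.06818166349623411], [0.9999989371027088, 0.0013930076350961607, -0.0004304917877617929, -6.84296941628193e-05], [0.0007914462330322439, -0.27065245393931237, 0.962676800795307, -0.1203204525603282], [0.0, 0.0, 0.0, 1.0]] [[297.3186396354542, 0.0, 249.98346864154573], [0.0, 297.3186396354542, 194.23430465130568], [0.0, 0.0, 1.0]]
```

View pics/w1b.png

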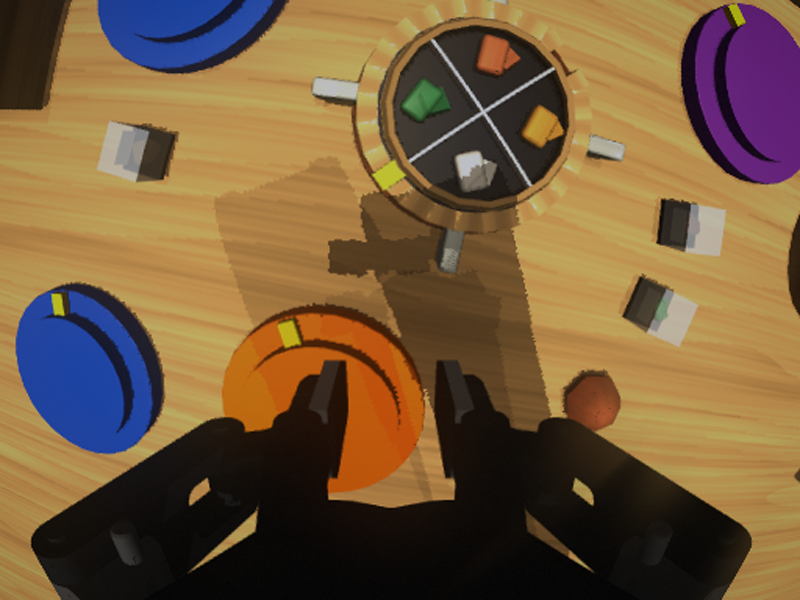

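The wrist view shows the tower at (477,108), the near ear at (452,250), the mid key at (389,175), and the fingers at about x 335–450, pointing at the gap before the ear.

```bash
python3 -c "
from h import *
k=.64
for n,u,v,z in [('earEnd',449,262,.045),('earIn',455,233,.045),('earL',335,90,.045),('earR',606,148,.045),('key',389,175,.054)]: print(n,px('w1',u*k,v*k,z))
print(px('w1',477*k,111*k,.06))
plan(.476,.176,.08,2.8)"
```

```text
earEnd [0.4759 0.1798]
earIn [0.4947 0.1803]
earL [0.5674 0.2711]
earR [0.5737 0.094 ]
key [0.5214 0.2279]
[0.57   0.1857]
shift(now) [0.0143 0.0403 0.132 ] shift(after turn) [0.0199 0.0379 0.132 ] turn z 0.145 rotvec [0.    0.001 0.145] j7 -1.88 F [-0.2  0.3 -0.1] op 0.35
```

Call:
{"api": "carry_out", "payload": {
  "motion": [
    [[0,0,0],[0,0,0.1],0.3],
    [[0,0,0],[0,0,0.045],0.3],
    [[0.01,0.018,0],[0,0,0],0.3],
    [[0.0085,0.018,0],[0,0,0],0.3],
    [[0,0,0.03],[0,0,0],0.3],
    [[0,0,0.03],[0,0,0],0.3],
    [[0,0,0.03],[0,0,0],0.3],
    [[0,0,0.02],[0,0,0],0.3],
    [[0,0,0],[0,0,0],0.3]
  ]
}}

```text
t: 3.48
tcp_pos: [0.4727, 0.177, 0.0983]
ee_rot: [0.999, 0.033, -0.003, 0.002]
wrist_force: [-0.7, -0.3, -0.4]
opening: 0.348
gripper_force: 0.0
```

```bash
python3 -c "
from h import *
shot('wrist','w2');plan(.475,.178,.045,2.8)
big('w2','w2b',130,60,430,285,2.6)"
```

```text
shift(now) [ 0.0013 -0.0005  0.0557] shift(after turn) [ 0.0011 -0.0004  0.0557] turn z 0.017 rotvec [0.002 0.004 0.017] j7 -1.87 F [-0.3  0.6  1. ] op 0.35
```

View pics/w2b.png

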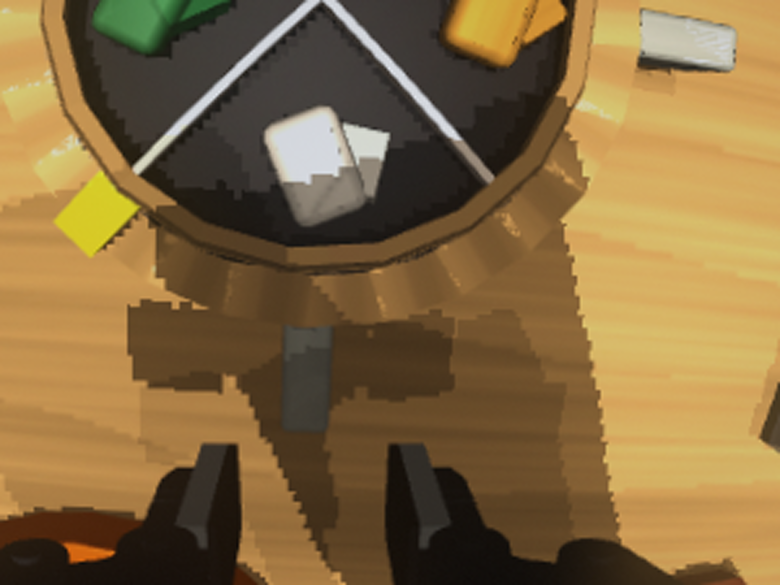

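The ear at crop (307,380) lies centred between the fingers (238–388). I'll descend and push CCW, toward −y at this side.

```bash
python3 -c "
from h import *
print(px('w2',130+305/2.6,60+430/2.6,.045),px('w2',130+307/2.6,60+328/2.6,.045))
# arc in tool frame: per-row chord for 3 deg and 5deg at r
c=np.array([.571,.181]);r=.097
for k in range(0,80,10):
    a=np.radians(182.8+k);print(k,(c+r*np.array([np.cos(a),np.sin(a)])).round(4))
"
```

```text
[0.4713 0.1785] [0.4967 0.1797]
0 [0.4741 0.1763]
10 [0.4764 0.1595]
20 [0.4816 0.1434]
30 [0.4895 0.1285]
40 [0.4998 0.1151]
50 [0.5124 0.1037]
60 [0.5267 0.0947]
70 [0.5423 0.0883]
```

Call:
{"api": "carry_out", "payload": {
  "motion": [
    [[0.001,0,0.028],[0,0,0.012],0.3],
    [[0,0,0.026],[0,0,0],0.3],
    [[0,0,0],[0,0,0],0.3]
  ]
}}

```text
t: 3.78
tcp_pos: [0.4747, 0.1778, 0.0462]
ee_rot: [1.0, 0.027, -0.002, 0.001]
wrist_force: [-1.1, -0.6, -0.4]
opening: 0.352
gripper_force: 0.0
```

Call:
{"api": "carry_out", "payload": {
  "motion": [
    [[0.0001,0.0039,0],[0,0,-0.04],0.3],
    [[0.0001,0.0039,0],[0,0,-0.04],0.3],
    [[0.0001,0.0039,0],[0,0,-0.04],0.3],
    [[0.0001,0.0039,0],[0,0,-0.04],0.3],
    [[0.0001,0.0039,0],[0,0,-0.04],0.3],
    [[0.0001,0.0039,0],[0,0,-0.04],0.3],
    [[0.0001,0.0039,0],[0,0,-0.04],0.3],
    [[0.0001,0.0039,0],[0,0,-0.04],0.3]
  ]
}}

```text
t: 4.45
tcp_pos: [0.4842, 0.1489, 0.051]
ee_rot: [0.982, 0.187, 0.001, -0.001]
wrist_force: [-0.6, 2.6, 0.2]
opening: 0.348
gripper_force: 1.1
```

Call:
{"api": "carry_out", "payload": {
  "motion": [
    [[0.0001,0.0039,0],[0,0,-0.04],0.3],
    [[0.0001,0.0039,0],[0,0,-0.04],0.3],
    [[0.0001,0.0039,0],[0,0,-0.04],0.3],
    [[0.0001,0.0039,0],[0,0,-0.04],0.3],
    [[0.0001,0.0039,0],[0,0,-0.04],0.3],
    [[0.0001,0.0039,0],[0,0,-0.04],0.3],
    [[0.0001,0.0039,0],[0,0,-0.04],0.3],
    [[0.0001,0.0039,0],[0,0,-0.04],0.3]
  ]
}}

```text
t: 5.12
tcp_pos: [0.4997, 0.1219, 0.0508]
ee_rot: [0.94, 0.341, 0.001, -0.0]
wrist_force: [-0.9, 0.8, -1.2]
opening: 0.353
gripper_force: 1.1
```

```bash
python3 -c "
from h import *
shot('wrist','w3');shot('top','top3');shot('scene','sc3')
s=read_state();d=s['tcp_pos'][:2]-np.array([.571,.181]);print(np.linalg.norm(d),np.degrees(np.arctan2(d[1],d[0]))%360);plan(.5,.1,.045,2.8)
big('w3','w3b',130,60,430,285,2);big('sc3','s3b',255,135,345,205,2)
a=cv2.imread('pics/w3b.png');b=cv2.imread('pics/s3b.png');o=np.zeros((450,780,3),np.uint8);o[:450,:600]=a;o[:140,600:]=b;cv2.imwrite('pics/v3.png',o)"
```

```text
0.09274977771980032 219.97544647441322
shift(now) [-0.0136  0.0165  0.0053] shift(after turn) [-0.001   0.0214  0.0053] turn z 0.642 rotvec [-0.    -0.002  0.642] j7 -1.12 F [ 0.8 -0.3  0.1] op 0.35
```

View pics/v3.png

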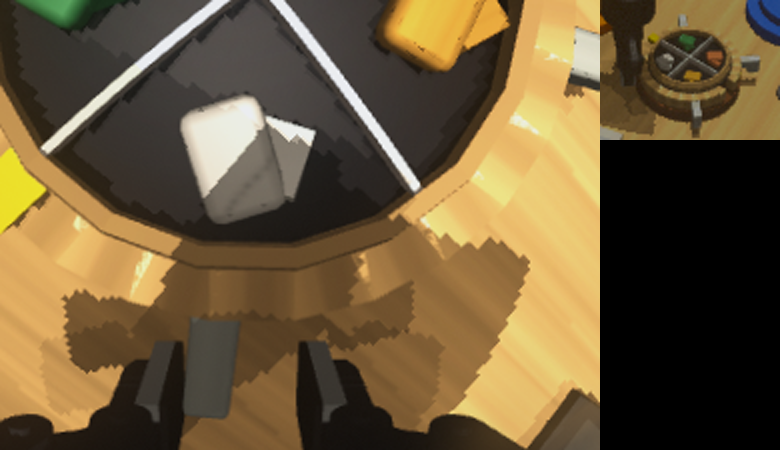

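The ear now rests against the left finger and the tray has turned about 32°. Continuing.

Call:
{"api": "carry_out", "payload": {
  "motion": [
    [[-0.002,0.0039,0.003],[0,0,-0.04],0.3],
    [[0.0001,0.0039,0],[0,0,-0.04],0.3],
    [[0.0001,0.0039,0],[0,0,-0.04],0.3],
    [[0.0001,0.0039,0],[0,0,-0.04],0.3],
    [[0.0001,0.0039,0],[0,0,-0.04],0.3],
    [[0.0001,0.0039,0],[0,0,-0.04],0.3],
    [[0.0001,0.0039,0],[0,0,-0.04],0.3],
    [[0.0001,0.0039,0],[0,0,-0.04],0.3]
  ]
}}

```text
t: 5.93
tcp_pos: [0.5209, 0.1003, 0.0465]
ee_rot: [0.874, 0.485, 0.0, -0.0]
wrist_force: [-2.7, 1.7, 1.2]
opening: 0.35
gripper_force: 1.4
```

Call:
{"api": "carry_out", "payload": {
  "motion": [
    [[0.0001,0.0029,0],[0,0,-0.03],0.3],
    [[0.0001,0.0029,0],[0,0,-0.03],0.3],
    [[0.0001,0.0029,0],[0,0,-0.03],0.3],
    [[0.0001,0.0029,0],[0,0,-0.03],0.3]
  ]
}}

```text
t: 6.27
tcp_pos: [0.5311, 0.0949, 0.0465]
ee_rot: [0.844, 0.537, 0.0, -0.0]
wrist_force: [-3.0, 2.4, 1.0]
opening: 0.349
gripper_force: 1.4
```

```bash
python3 -c "
from h import *
s=read_state();d=s['tcp_pos'][:2]-np.array([.571,.181]);print(s['tcp_pos'],np.linalg.norm(d),np.degrees(np.arctan2(d[1],d[0]))%360);plan(.5,.1,.045,68)"
```

```text
[0.53108457 0.09488449 0.04650204] 0.09491639784309497 245.13179125983123
shift(now) [-0.0086 -0.0303  0.0015] shift(after turn) [-0.0069 -0.0307  0.0015] turn z -0.054 rotvec [-0.    -0.001 -0.054] j7 -0.62 F [-3.   2.4  1. ] op 0.35
```

Call:
{"api": "carry_out", "payload": {
  "motion": [
    [[0.0001,0.0029,0],[0,0,-0.03],0.3],
    [[0.0001,0.0029,0],[0,0,-0.03],0.3]
  ]
}}

```text
t: 6.43
tcp_pos: [0.5364, 0.0926, 0.0465]
ee_rot: [0.827, 0.562, 0.0, -0.0]
wrist_force: [-3.6, 1.0, 0.8]
opening: 0.351
gripper_force: 1.5
```

Call:
{"api": "carry_out", "payload": {
  "motion": [
    [[0.0001,0.0029,0],[0,0,-0.03],0.3],
    [[0.0001,0.0029,0],[0,0,-0.03],0.3]
  ]
}}

```text
t: 6.6
tcp_pos: [0.5419, 0.0907, 0.0465]
ee_rot: [0.81, 0.586, 0.0, -0.0]
wrist_force: [-1.9, 0.6, 1.4]
opening: 0.352
gripper_force: 1.4
```

Call:
{"api": "carry_out", "payload": {
  "motion": [
    [[0.0001,0.002,0],[0,0,-0.02],0.3],
    [[0.0001,0.002,0],[0,0,-0.02],0.3]
  ]
}}

```text
t: 6.77
tcp_pos: [0.5461, 0.0894, 0.0462]
ee_rot: [0.798, 0.602, 0.0, 0.0]
wrist_force: [-1.0, 1.7, 1.2]
opening: 0.351
gripper_force: 1.2
```

Call:
{"api": "carry_out", "payload": {
  "motion": [
    [[0.0001,0.002,0],[0,0,-0.02],0.3],
    [[0.0001,0.002,0],[0,0,-0.02],0.3]
  ]
}}

```text
t: 6.93
tcp_pos: [0.5498, 0.0885, 0.0457]
ee_rot: [0.786, 0.618, 0.0, -0.0]
wrist_force: [-3.6, 0.7, 2.5]
opening: 0.348
gripper_force: 1.6
```

Call:
{"api": "carry_out", "payload": {
  "motion": [
    [[0.0001,0.002,0],[0,0,-0.02],0.3],
    [[0.0001,0.002,0],[0,0,-0.02],0.3]
  ]
}}

```text
t: 7.1
tcp_pos: [0.5536, 0.0875, 0.0454]
ee_rot: [0.773, 0.634, -0.0, -0.0]
wrist_force: [-3.6, 1.1, 3.1]
opening: 0.348
gripper_force: 1.6
```

```bash
python3 -c "
from h import *
shot('wrist','w4');shot('scene','sc4')
s=read_state();d=s['tcp_pos'][:2]-np.array([.571,.181]);print(s['tcp_pos'],np.linalg.norm(d),np.degrees(np.arctan2(d[1],d[0]))%360);plan(.5,.1,.045,68)
big('w4','w3b',100,20,400,300,1.6);big('sc4','s3b',255,125,355,215,3)
a=cv2.imread('pics/w3b.png');b=cv2.imread('pics/s3b.png');o=np.zeros((450,780,3),np.uint8);o[:448,:480]=a;o[:270,480:]=b;cv2.imwrite('pics/v4.png',o)"
```

```text
[0.55382226 0.08741925 0.04531316] 0.09514427075081747 259.5985452229474
shift(now) [ 0.0017 -0.0552  0.0003] shift(after turn) [-0.0085 -0.0546  0.0003] turn z 0.186 rotvec [ 0.    -0.     0.186] j7 -0.37 F [-2.   0.8  1.8] op 0.35
```

View pics/v4.png

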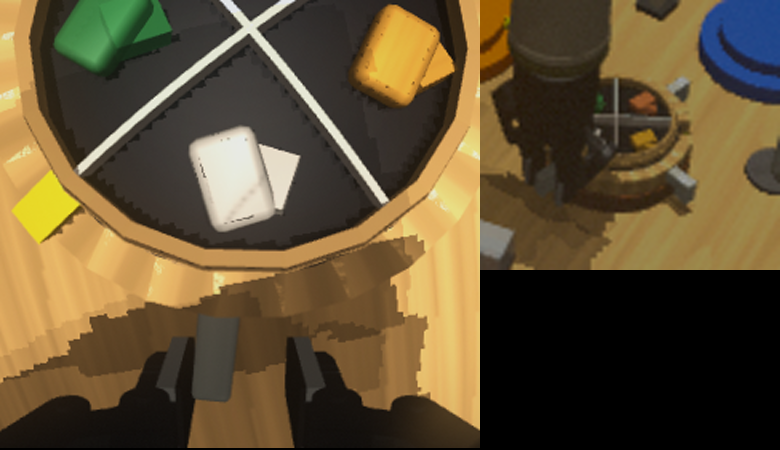

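Still turning freely; mid x is now about +29°. Only a sliver of the key was visible, so it may lie further round. I'll continue gently.

Call:
{"api": "carry_out", "payload": {
  "motion": [
    [[0.0001,0.002,0],[0,0,-0.02],0.3],
    [[0.0001,0.002,0],[0,0,-0.02],0.3],
    [[0.0001,0.002,0],[0,0,-0.02],0.3]
  ]
}}

```text
t: 7.45
tcp_pos: [0.5555, 0.0876, 0.0446]
ee_rot: [0.754, 0.657, -0.003, -0.003]
wrist_force: [-28.9, 3.4, 22.9]
opening: 0.352
gripper_force: 14.7
```

Call:
{"api": "carry_out", "payload": {
  "motion": [
    [[0.0001,0.002,0],[0,0,-0.02],0.3],
    [[0.0001,0.002,0],[0,0,-0.02],0.3],
    [[0.0001,0.002,0],[0,0,-0.02],0.3]
  ]
}}

```text
t: 7.7
tcp_pos: [0.5564, 0.0882, 0.044]
ee_rot: [0.733, 0.68, -0.007, -0.007]
wrist_force: [-53.5, 5.9, 45.1]
opening: 0.352
gripper_force: 27.6
```

Call:
{"api": "carry_out", "payload": {
  "motion": [
    [[0.0001,0.002,0],[0,0,-0.02],0.3],
    [[0.0001,0.002,0],[0,0,-0.02],0.3],
    [[0.0001,0.002,0],[0,0,-0.02],0.3]
  ]
}}

```text
t: 7.95
tcp_pos: [0.557, 0.089, 0.0436]
ee_rot: [0.712, 0.702, -0.011, -0.012]
wrist_force: [-79.5, 5.5, 68.0]
opening: 0.352
gripper_force: 41.5
```

It has stopped hard, at or in the key. I'll back off so the fingers free the ear, then look.

Call:
{"api": "carry_out", "payload": {
  "motion": [
    [[0,-0.006,0],[0,0,0.06],0.3],
    [[0,-0.006,0],[0,0,0.06],0.3],
    [[0,-0.006,0],[0,0,0.04],0.3],
    [[0,-0.004,0],[0,0,0.02],0.3],
    [[0,0,0],[0,0,0],0.3],
    [[0,0,0],[0,0,0],0.3]
  ]
}}

```text
t: 8.45
tcp_pos: [0.5502, 0.0884, 0.0455]
ee_rot: [0.773, 0.634, 0.0, 0.0]
wrist_force: [-0.3, -0.6, 0.0]
opening: 0.355
gripper_force: 0.0
```

```bash
python3 -c "
from h import *
shot('wrist','w5');shot('scene','sc5')
s=read_state();d=s['tcp_pos'][:2]-np.array([.571,.181]);print(s['tcp_pos'],np.linalg.norm(d),np.degrees(np.arctan2(d[1],d[0]))%360);plan(.553,.088,.2,74)
big('w5','w3b',100,20,400,300,1.6);big('sc5','s3b',255,125,355,215,3)
a=cv2.imread('pics/w3b.png');b=cv2.imread('pics/s3b.png');o=np.zeros((450,780,3),np.uint8);o[:448,:480]=a;o[:270,480:]=b;cv2.imwrite('pics/v5.png',o)"
```

```text
[0.55031186 0.08825653 0.04542759] 0.09502289272325329 257.4250001947221
shift(now) [ 0.0003  0.0028 -0.1546] shift(after turn) [ 0.0005  0.0027 -0.1546] turn z 0.081 rotvec [ 0.001 -0.     0.081] j7 -0.37 F [-0.5  0.5 -0.5] op 0.35
```

View pics/v5.png

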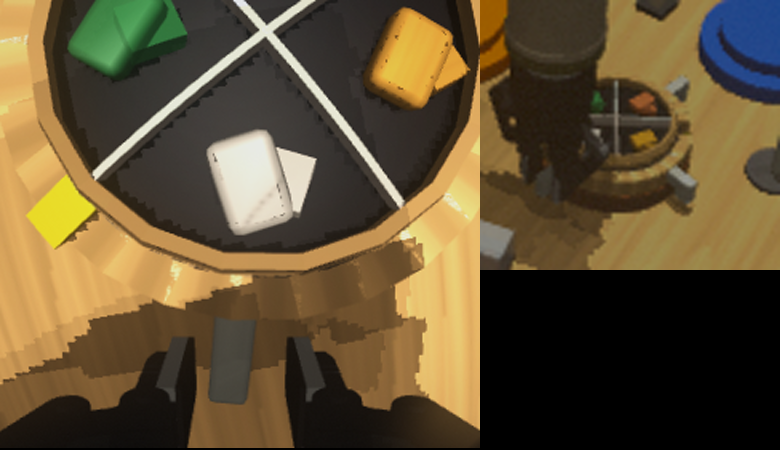

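The ear is centred between the fingers and free. Raising, then moving toward the top tray before looking with an unobstructed view.

Call:
{"api": "carry_out", "payload": {
  "motion": [
    [[0,0,-0.03],[0,0,0],0.3],
    [[0,0,-0.04],[0,0,0],0.3],
    [[0,0,-0.04],[0,0,0],0.0],
    [[0,0,-0.04],[0,0,0],-1],
    [[-0.03,0,-0.02],[0,0,0],-1],
    [[-0.03,0,0],[0,0,0],-1],
    [[0,0,0],[0,0,0],-1],
    [[0,0,0],[0,0,0],-1]
  ]
}}

```text
t: 9.22
tcp_pos: [0.5381, 0.0275, 0.2158]
ee_rot: [0.775, 0.632, 0.0, 0.0]
wrist_force: [0.8, 0.5, -0.0]
opening: 1.0
gripper_force: 0.0
```

```bash
python3 -c "
from h import *
shot('wrist','w6');plan(.572,-.1,.25,0)"
```

```text
shift(now) [-0.1198  0.059  -0.0347] shift(after turn) [ 0.034   0.1292 -0.0347] turn z 1.371 rotvec [-0.    -0.     1.371] j7 -0.3 F [ 0.4 -0.1  0.3] op 1.0
```

Call:
{"api": "carry_out", "payload": {
  "motion": [
    [[-0.031,0.0107,0],[0,0,0],-1],
    [[-0.031,0.0107,0],[0,0,0],-1],
    [[-0.031,0.0107,0],[0,0,0],-1],
    [[-0.031,0.0107,0],[0,0,0],-1],
    [[-0.031,0.0107,0],[0,0,0],-1],
    [[-0.031,0.0107,0],[0,0,0],-1],
    [[-0.031,0.0107,0],[0,0,0],-1],
    [[-0.031,0.0107,0],[0,0,0],-1],
    [[0,0,0],[0,0,0.12],-1],
    [[0,0,0],[0,0,0.12],-1]
  ]
}}

```text
t: 10.1
tcp_pos: [0.5727, -0.2321, 0.2142]
ee_rot: [0.846, 0.533, -0.001, -0.0]
wrist_force: [1.1, 0.7, -0.0]
opening: 0.999
gripper_force: 0.0
```

Call:
{"api": "carry_out", "payload": {
  "motion": [
    [[0,0,0],[0,0,0.12],-1],
    [[0,0,0],[0,0,0.12],-1],
    [[0,0,0],[0,0,0.12],-1],
    [[0,0,0],[0,0,0.12],-1],
    [[0,0,0],[0,0,0.12],-1],
    [[0,0,0],[0,0,0.12],-1],
    [[0,0,0],[0,0,0.12],-1],
    [[0,0,0],[0,0,0.12],-1],
    [[0,0,0],[0,0,0.12],-1],
    [[0,0,0],[0,0,0.083],-1]
  ]
}}

```text
t: 10.93
tcp_pos: [0.5734, -0.2291, 0.2143]
ee_rot: [1.0, -0.018, -0.001, -0.0]
wrist_force: [0.3, 0.2, 0.2]
opening: 0.999
gripper_force: 0.0
```

```bash
python3 -c "
from h import *
shot('wrist','w7');shot('scene','sc7');shot('top','top7');plan(.572,-.232,.15,-2)
big('w7','a',100,0,420,320,1.2);big('sc7','b',265,135,345,195,5);big('top7','c',150,140,230,220,4)
a,b,c=[cv2.imread(f'pics/{k}.png') for k in 'abc'];o=np.zeros((600,800,3),np.uint8);o[:384,:384]=a;o[:300,384:784]=b;o[280:600,400:720][20:]=c[20:]
cv2.imwrite('pics/v7.png',o)"
```

```text
shift(now) [-0.0011  0.0027  0.0645] shift(after turn) [-0.0011  0.0027  0.0645] turn z 0.008 rotvec [-0.     0.001  0.008] j7 -1.12 F [-0.1  0.1 -0.3] op 1.0
```

View pics/v7.png

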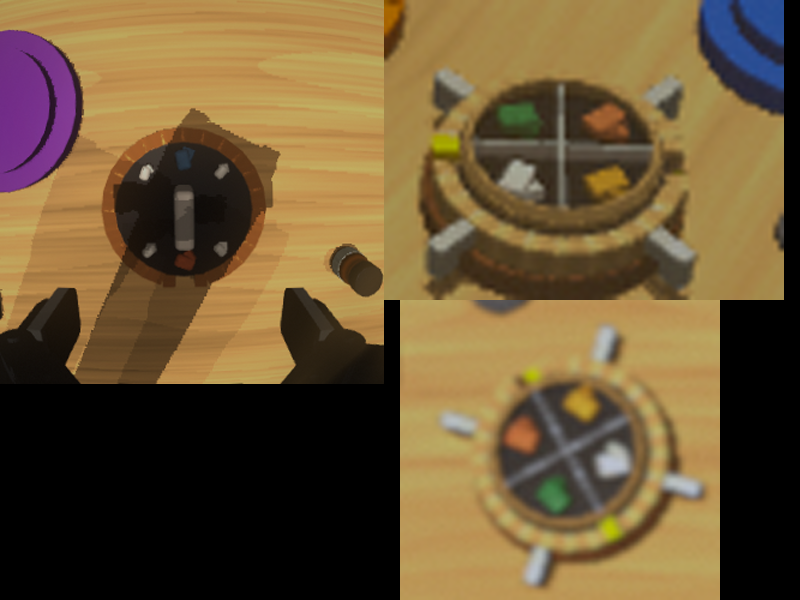

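The top view shows the mid key at crop (612,530) and the stand's yellow key inside the notch at (532,377). The scene view looks level. The top tray in the wrist view has its handle at (184,218). Next come a numeric check of level and the poses.

```bash
python3 -c "
from h import *
T=lambda u,v:(150+(u-400)/4-.4,140+(v-280)/4-.4)
S=lambda u,v:(265+(u-384)/5-.4,135+v/5-.4)
e={'A':((538,567),(450,83)),'B':((458,422),(668,93)),'C':((683,486),(447,240)),'D':((605,345),(675,252))}
C=np.mean([px('top7',*T(*e[k][0]),.041) for k in e],0);print('c',C)
for k,(a,b) in e.items():
  q=px('top7',*T(*a),.041);d=q-C
  # triangulate z
  o1,r1=ray('top7',*T(*a));o2,r2=ray('sc7',*S(*b));s=np.linalg.lstsq(np.c_[r1,-r2],o2-o1,rcond=None)[0];X=(o1+s[0]*r1+o2+s[1]*r2)/2
  print(k,q,np.linalg.norm(d).round(3),np.degrees(np.arctan2(d[1],d[0])).round(1),'z',X.round(4))
for n,p,z in [('midkey',(612,528),.05),('standkey',(532,377),.03),('notchdark',(520,380),.03)]:
  q=px('top7',*T(*p),z)-C;print(n,np.linalg.norm(q).round(4),np.degrees(np.arctan2(q[1],q[0])))
W=lambda u,v:(100+u/1.2,v/1.2)
for f in ['handle']:
  print([px('w7',*W(*p),.06) for p in [(184,188),(184,247)]],'tray ring',[px('w7',*W(*p),.02) for p in [(104,208),(266,208),(186,126)]],'notch',px('w7',*W(188,281),.02))
"
```

```text
c [0.5735   0.180675]
A [0.4876 0.2058] 0.089 163.7 z [0.4879 0.2062 0.0406]
B [0.6007 0.2676] 0.091 72.6 z [0.6035 0.27   0.0368]
C [0.5471 0.0951] 0.09 -107.1 z [0.5482 0.0958 0.0355]
D [0.6586 0.1542] 0.089 -17.3 z [0.6623 0.1565 0.0333]
midkey 0.0668 -150.9974848530011
standkey 0.0712 26.83509998419864
notchdark 0.0741 34.006526673718454
[array([ 0.6004, -0.233 ]), array([ 0.5523, -0.2315])] tray ring [array([ 0.579 , -0.1596]), array([ 0.5741, -0.3078]), array([ 0.6493, -0.2367])] notch [ 0.5049 -0.2342]
```

The middle tray is at yaw ≈28°. The key-side ears aren't raised, so it is level and seated. Now I'll grasp the top tray's handle.

Call:
{"api": "carry_out", "payload": {
  "motion": [
    [[0.001,0.003,0.03],[0,0,0],-1],
    [[0,0,0.03],[0,0,0],-1],
    [[0,0,0.03],[0,0,0],-1],
    [[0,0,0.03],[0,0,0],-1],
    [[0,0,0.025],[0,0,0],-1],
    [[0,0,0.019],[0,0,0],-1],
    [[0,0,0],[0,0,0],-1],
    [[0,0,0],[0,0,0],0],
    [[0,0,0],[0,0,0],1]
  ]
}}

```text
t: 11.83
tcp_pos: [0.5745, -0.2337, 0.0525]
ee_rot: [1.0, -0.015, 0.001, 0.0]
wrist_force: [0.2, 0.5, 1.2]
opening: 0.749
gripper_force: 0.0
```

Call:
{"api": "carry_out", "payload": {
  "motion": [
    [[0,0,0],[0,0,0],1],
    [[0,0,0],[0,0,0],1],
    [[0,0,0],[0,0,0],1],
    [[0,0,0],[0,0,0],1],
    [[0,0,0],[0,0,0],1]
  ]
}}

```text
t: 12.25
tcp_pos: [0.5742, -0.2334, 0.0523]
ee_rot: [1.0, -0.015, 0.001, -0.0]
wrist_force: [-1.4, 0.9, 5.6]
opening: 0.174
gripper_force: 60.2
```

```bash
python3 -c "
from h import *
shot('wrist','w8');plan(.574,-.232,.15,-2);print(read_state()['tcp_pos'])"
```

```text
shift(now) [-0.0002 -0.0014 -0.0977] shift(after turn) [-0.0003 -0.0014 -0.0977] turn z 0.004 rotvec [-0.    -0.001  0.004] j7 -1.04 F [-0.8  1.2  5.5] op 0.17
[ 0.57425573 -0.23336446  0.05228589]
```

Call:
{"api": "carry_out", "payload": {
  "motion": [
    [[0,0,-0.005],[0,0,0],1],
    [[0,0,-0.015],[0,0,0],1],
    [[0,0,-0.025],[0,0,0],1],
    [[0,0,-0.03],[0,0,0],1],
    [[0,0,-0.025],[0,0,0],1],
    [[0,0,0],[0,0,0],1]
  ]
}}

```text
t: 12.8
tcp_pos: [0.5755, -0.2347, 0.1566]
ee_rot: [1.0, -0.016, 0.003, 0.001]
wrist_force: [0.8, -0.3, -3.6]
opening: 0.176
gripper_force: 59.0
```

```bash
python3 -c "
from h import *
shot('wrist','w9');plan(.572,.12,.15,28);plan(.572,.181,.15,28)"
```

```text
shift(now) [-0.0138 -0.3539  0.0035] shift(after turn) [ 0.1639 -0.3139  0.0039] turn z -0.52 rotvec [ 0.002 -0.004 -0.52 ] j7 -1.09 F [-0.2 -0.9 -4.4] op 0.18
shift(now) [-0.0157 -0.4148  0.0035] shift(after turn) [ 0.1925 -0.3678  0.0039] turn z -0.52 rotvec [ 0.002 -0.004 -0.52 ] j7 -1.09 F [-0.2 -0.9 -4.4] op 0.18
```

Call:
{"api": "carry_out", "payload": {
  "motion": [
    [[-0.001,-0.015,0],[0,0,0],1],
    [[-0.001,-0.025,0],[0,0,0],1],
    [[-0.001,-0.033,0],[0,0,0],1],
    [[-0.001,-0.035,0],[0,0,0],1],
    [[-0.001,-0.035,0],[0,0,0],1],
    [[-0.001,-0.035,0],[0,0,0],1],
    [[-0.001,-0.035,0],[0,0,0],1],
    [[-0.001,-0.035,0],[0,0,0],1],
    [[-0.001,-0.035,0],[0,0,0],1],
    [[-0.001,-0.035,0],[0,0,0],1]
  ]
}}

```text
t: 13.68
tcp_pos: [0.5722, 0.0863, 0.1497]
ee_rot: [1.0, -0.016, -0.001, 0.0]
wrist_force: [1.1, -0.2, -3.2]
opening: 0.176
gripper_force: 58.9
```

Call:
{"api": "carry_out", "payload": {
  "motion": [
    [[-0.001,-0.035,0],[0,0,0],1],
    [[-0.001,-0.03,0],[0,0,0],1],
    [[-0.001,-0.02,0],[0,0,0],1],
    [[-0.001,-0.012,0],[0,0,0],1],
    [[0,0,0],[0,0,-0.1],1],
    [[0,0,0],[0,0,-0.11],1],
    [[0,0,0],[0,0,-0.11],1],
    [[0,0,0],[0,0,-0.11],1],
    [[0,0,0],[0,0,-0.09],1],
    [[0,0,0],[0,0,0],1]
  ]
}}

```text
t: 14.52
tcp_pos: [0.5721, 0.1804, 0.1502]
ee_rot: [0.97, 0.243, -0.001, 0.0]
wrist_force: [0.9, 0.2, -3.7]
opening: 0.181
gripper_force: 59.0
```

```bash
python3 -c "
from h import *
shot('wrist','w10');shot('scene','sc10');plan(.572,.181,.12,28);print(read_state()['tcp_pos'])
big('w10','a',100,60,400,340,1.6);big('sc10','b',255,110,355,200,3)
a,b=[cv2.imread(f'pics/{k}.png') for k in 'ab'];o=np.zeros((450,780,3),np.uint8);o[:448,:480]=a;o[:270,480:]=b
cv2.imwrite('pics/v10.png',o)"
```

```text
shift(now) [-0.0001 -0.0004  0.0305] shift(after turn) [-0.0001 -0.0003  0.0305] turn z -0.004 rotvec [ 0.     0.001 -0.004] j7 -1.36 F [-0.8  0.6 -3.6] op 0.18
[0.57227216 0.18074855 0.1505211 ]
```

View pics/v10.png

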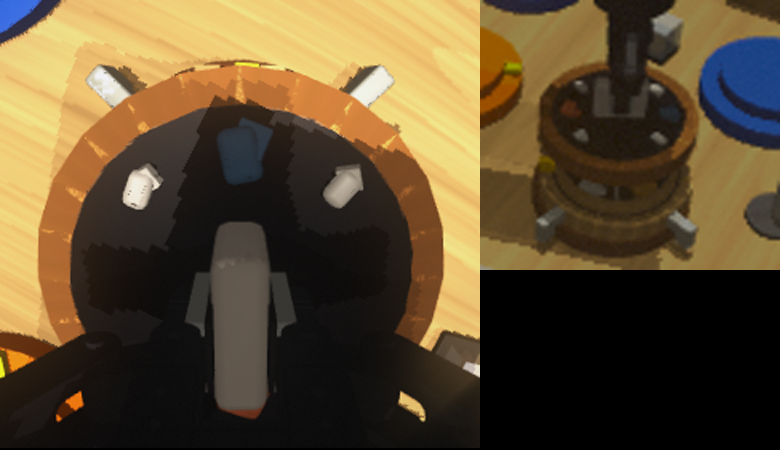

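Aligned: the stand key at (247,63) and the ears at (108,88) and (370,88) sit symmetrically around the held tray. I'll work out the tray's offset on the grip and the tower centre from this view.

```bash
python3 -c "
from h import *
from scipy.optimize import least_squares
W=lambda u,v:(100+u/1.6-.3,60+v/1.6-.3)
P=np.array([px('w10',*W(*p),.118) for p in [(38,250),(443,250),(238,66),(110,115),(378,115)]])
r=least_squares(lambda c:np.linalg.norm(P-c[:2],axis=1)-.075,[.572,.18]);print('tray c',r.x,r.fun.round(4))
E=np.array([px('w10',*W(*p),.041) for p in [(99,74),(382,74)]]);print(E)
# ear outer end tips r=.104 at yaw+-45
k=px('w10',*W(247,63),.028);print('key',k)
f=lambda c:np.r_[E[0]-c[:2]-.104*np.array([np.cos(c[2]+np.pi/4),np.sin(c[2]+np.pi/4)]),E[1]-c[:2]-.104*np.array([np.cos(c[2]-np.pi/4),np.sin(c[2]-np.pi/4)])]
r=least_squares(f,[.572,.18,.5]);print('tower',r.x[:2],np.degrees(r.x[2]),r.fun.round(4))
d=k-r.x[:2];print(np.linalg.norm(d),np.degrees(np.arctan2(d[1],d[0])))
"
```

```text
tray c [0.57112325 0.17967782] [ 0.0001 -0.0005  0.0004 -0.0008  0.0003]
[[0.6056 0.2772]
 [0.6711 0.1553]]
key [0.6433 0.2152]
tower [0.57357026 0.18144217] 28.25028473156048 [ 0.0021 -0.0038 -0.0021  0.0038]
0.07747146588750362 25.83272762835197
```

Call:
{"api": "carry_out", "payload": {
  "motion": [
    [[0.002,0,0.01],[0,0,0],1],
    [[0,0,0.01],[0,0,0],1],
    [[0,0,0.01],[0,0,0],1],
    [[0,0,0.004],[0,0,0],1],
    [[0,0,0],[0,0,0],1]
  ]
}}

```text
t: 15.03
tcp_pos: [0.5733, 0.1824, 0.1152]
ee_rot: [0.97, 0.242, -0.002, 0.0]
wrist_force: [-0.0, 0.7, -4.5]
opening: 0.175
gripper_force: 59.0
```

Call:
{"api": "carry_out", "payload": {
  "motion": [
    [[0,0,0.004],[0,0,0],1],
    [[0,0,0.004],[0,0,0],1],
    [[0,0,0.003],[0,0,0],1],
    [[0,0,0],[0,0,0],1]
  ]
}}

```text
t: 15.37
tcp_pos: [0.5741, 0.1826, 0.1057]
ee_rot: [0.97, 0.242, -0.0, 0.0]
wrist_force: [0.6, -0.2, -3.9]
opening: 0.178
gripper_force: 59.0
```

Call:
{"api": "carry_out", "payload": {
  "motion": [
    [[0,0,0.003],[0,0,0],1],
    [[0,0,0.002],[0,0,0],1],
    [[0,0,0],[0,0,0],1]
  ]
}}

```text
t: 15.62
tcp_pos: [0.5742, 0.1827, 0.1009]
ee_rot: [0.97, 0.242, -0.0, -0.0]
wrist_force: [-0.1, 0.4, -3.6]
opening: 0.177
gripper_force: 59.0
```

Call:
{"api": "carry_out", "payload": {
  "motion": [
    [[0,0,0.002],[0,0,0],1],
    [[0,0,0.002],[0,0,0],1],
    [[0,0,0],[0,0,0],1]
  ]
}}

```text
t: 15.87
tcp_pos: [0.5742, 0.1827, 0.0969]
ee_rot: [0.97, 0.242, -0.0, -0.0]
wrist_force: [1.3, 0.5, -4.4]
opening: 0.176
gripper_force: 59.0
```

Call:
{"api": "carry_out", "payload": {
  "motion": [
    [[0,0,0.002],[0,0,0],1],
    [[0,0,0.001],[0,0,0],1],
    [[0,0,0],[0,0,0],1]
  ]
}}

```text
t: 16.12
tcp_pos: [0.5743, 0.1827, 0.0944]
ee_rot: [0.97, 0.242, 0.0, -0.0]
wrist_force: [0.5, -0.6, -2.7]
opening: 0.178
gripper_force: 59.1
```

Call:
{"api": "carry_out", "payload": {
  "motion": [
    [[0,0,0.001],[0,0,0],1],
    [[0,0,0],[0,0,0],1]
  ]
}}

```text
t: 16.28
tcp_pos: [0.5744, 0.1827, 0.0943]
ee_rot: [0.97, 0.242, 0.0, -0.0]
wrist_force: [-5.6, -1.6, 7.0]
opening: 0.177
gripper_force: 60.5
```

Contact came exactly at the home height (0.0943). Releasing and rising.

Call:
{"api": "carry_out", "payload": {
  "motion": [
    [[0,0,-0.001],[0,0,0],0.5],
    [[0,0,0],[0,0,0],0.2],
    [[0,0,0],[0,0,0],-0.2],
    [[0,0,0],[0,0,0],-0.2],
    [[0,0,0],[0,0,0],-0.2],
    [[0,0,-0.02],[0,0,0],-0.2],
    [[0,0,-0.03],[0,0,0],-0.2],
    [[0,0,-0.04],[0,0,0],-0.2],
    [[0,0,-0.04],[0,0,0],-0.2]
  ]
}}

```text
t: 17.03
tcp_pos: [0.5737, 0.1823, 0.2252]
ee_rot: [0.97, 0.242, -0.001, 0.0]
wrist_force: [1.4, 1.0, 0.7]
opening: 0.599
gripper_force: 0.0
```

Call:
{"api": "carry_out", "payload": {
  "motion": [
    [[-0.035,0.02,0],[0,0,0],-0.2],
    [[-0.035,0.02,0],[0,0,0],-0.2],
    [[-0.035,0.02,0],[0,0,0],-0.2],
    [[-0.035,0.02,0],[0,0,0],-0.2],
    [[0,0,0],[0,0,0],-0.2],
    [[0,0,0],[0,0,0],-0.2]
  ]
}}

```text
t: 17.53
tcp_pos: [0.4877, 0.0445, 0.2248]
ee_rot: [0.971, 0.24, 0.001, -0.001]
wrist_force: [0.7, 1.8, 0.8]
opening: 0.599
gripper_force: 0.0
```

```bash
python3 -c "
from h import *
shot('scene','sc11');shot('top','top11');print(read_state()['tcp_pos'])
big('sc11','b',255,115,355,205,4);big('top11','c',145,135,235,225,4);b,c=[cv2.imread(f'pics/{k}.png') for k in 'bc'];o=np.zeros((360,760,3),np.uint8);o[:,:400]=b;o[:,400:]=c;cv2.imwrite('pics/v11.png',o)"
```

```text
[0.4885998  0.04701709 0.22456763]
```

View pics/v11.png

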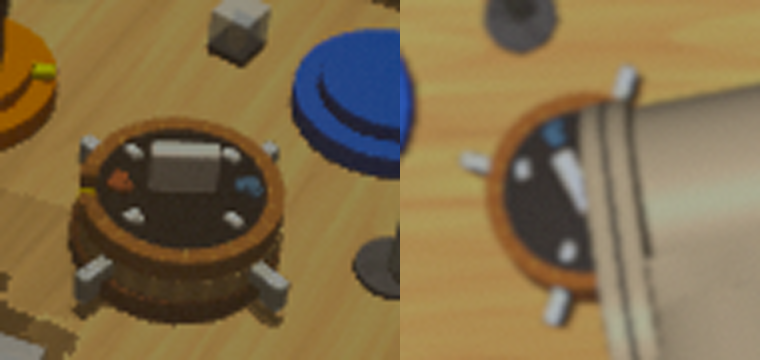

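The scene view shows the top tray seated level, with the yellow key in its notch at (90,190) and nothing touching it. Handing in.

```bash
python3 -c "
from bench import job
print(job.close_job())"
```

```text
the job is handed in; nothing more can be done
None
```

The job is handed in at about 17.6 s, no verdict came back: the middle tray was turned until it dropped over the stand's key, and the top tray was set on it, released, and looks level in the last picture; I viewed 11 pictures, one over the limit of 10.

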